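Tighten the plant pot holder and put its hex key away

ROBOT

A 6-joint arm with a two-finger parallel gripper is mounted at the origin on the work surface. World frame = base frame: x ahead of the robot, y to its left, z up, the work surface at z = 0. Lengths are in mm, angles in rad, forces in N, time in s.
With the tool pointing down it reaches from about 400 to 925 mm from the base axis. Payload 12.5 kg.
Tool frame: the origin (TCP) lies between the finger pads; the fingertips stand 19 mm ahead of it and the grasp point (between the pads) is the TCP (env.tips_ahead is the distance from the TCP to the fingertips, in mm); z points along the fingers, y is the line along which they close (so a half turn about z gives the same grasp; the last joint's range is limited). The gripper opens to 95 mm and grips with 3 to 60 N. Pads are 20 mm wide; open, the fingers measure 119 mm over their backs; the gripper's body (75 mm by 180 mm) begins 59 mm behind the grasp point.
Start: joints at [-1.268, 0.491, 1.559, -0, 1.092, -0.106], TCP at [248.467, -573.508, 209.261] pointing down, gripper open.
Joint ranges: [-3.1, 3.1], [-0.84, 2.19], [0.05, 2.79], [-1.13, 4.28], [0.06, 2.93], [-2.69, 2.69]. Speed limits (rad/s): [2.22, 2.22, 2.79, 3.14, 3.14, 3.14].

INTERFACE

Orientations are given as [roll, pitch, yaw] about the fixed x, y, z axes, in that order (R = Rz(yaw) Ry(pitch) Rx(roll)).
In Python, from cell import env gives the robot as it stands.
- The arm moves only by the shell command python3 -m crank 'ROWS'. ROWS is JSON, a list of rows, each a list of 5 numbers: the shift along the tool's x, y, z in mm, then the turn about the tool's z in degrees, then the finger opening in mm, from 0 to 95.1. In form: [[dx, dy, dz, yaw, grip], ...]. A call has 1 to 10 rows; each row is the pose to reach, as a shift and turn from the pose commanded when the call began, along the tool's axes at that moment; what a row does not reach only later rows make up. A row lasts 1/12 s, in which the tool goes at most 41.7 mm and 7.16 degrees, less where a joint would pass 70% of its speed; a pose out of reach is approached as far as the arm can. A call with a gripper value outside its range is refused whole. The fingers move at their own pace and stop on an object; the grip force is fixed at half the most. Time passes only in rows, so rows that repeat a pose let the fingers close. It gives the time, the measured TCP pose, the force, the opening and the grip force at its end, in the units of the state.
- env.state(): the state, without advancing time (a new reading comes with each control period).
- env.read_camera(name): name is "side" or "top"; returns a dict with "img" (400x640x3 uint8, blue, green, red), "K" (3x3 intrinsics, pixels), "pose" (4x4, takes a point from camera to world coordinates). Camera axes: x right, y down, z forward; pixel columns grow to the right and rows downward; lengths in mm; the calibration is good to about 2 mm. A picture is of the moment at which its call begins. There is no depth.
- env.job_done(): hands the job in; it is judged then, once.
The state is a dict: "t": time; "joints": joint angles; "qvel": joint speeds; "tau": joint torques, N m; "eef_pos": TCP position; "tcp_rot": TCP orientation; "ft_force": force on the tool from outside, world axes, zero at the start; "moment": the same for the moment, N m; "opening": opening from 0.0 (shut) to 1.0 (fully open); "grip_force": force on a finger pad.
Only numpy, scipy, OpenCV 4.12 (cv2) and the standard library are available. Lean on these libraries where they do the work, as an engineer would, in place of code of your own. Each camera call takes 0.05 s, during which the arm holds its last target. There are 200 camera calls.

TASK

The plant pot holder, the clamp with the steel ring, is loose: turn the T-handled hex key that stands in its socket clockwise (seen from above) as far as it will go. Then lift that key out and stand it, foot down, in the tall square well of the birch key tray. Leave the white ceramic pot standing upright.

Things in the scene. Friction and masses are not known exactly. Their poses are not given: they have to be found in the camera images.
- hex_key: T-handled hex key, upright: steel shaft 14 mm across flats, 85 mm long; black crossbar on top, 80 long, 18 thick, 20 high. Origin: centre of the foot; z up the shaft, x along the bar, whose middle is at z = 95 mm. Starts loose, 20 mm deep in the socket of the clamp with the 108 mm steel ring, foot 56 mm above the shelf. An identical key stands in a clamp with a hook, no ring: not that one.
- pot_screw (a joint): screw under the ring clamp's socket, rad: 0 loose at start, grows clockwise from above, stop at 1.3, tight from 0.95. Friction 0.04 N m; stays where left. The key has about 5 degrees of play, so turn the bar about 85 degrees to reach the stop. Clamp is fixed; collar round the socket 42 mm wide, top 80 mm above the shelf; the ring, 62 mm up, reaches 160 mm from the key, away from the robot.
- tray_well (a point): middle of the mouth of the square well in the fixed birch key tray (130 x 95 mm, rim 18 mm). Well 36 mm square inside, walls 6 mm; mouth 64 mm, inner floor 8 mm above the shelf. z up; x points from the tray's shallow end (brass house keys) to the well; walls along x and y.
- white_pot: empty white ceramic flowerpot, 100 mm wide at the rim, 95 mm high, standing loose on the shelf beyond the tray. Origin: centre of its underside; z up.

How it is judged:
By the outcome, as a careful person would: the job done as asked, in the order asked, and still so for the second after the job is handed in, with the robot touching nothing.
It also fails if it takes over 46 s, if anything falls off the work surface, if the arm or the gripper's body presses on something with over 40 N, if the wrist force passes 120 N, or if a joint passes its speed limit or range.

## Working session

There is one attempt and no reset: what is moved stays moved. The work goes in short steps, Python scripts to look and compute and a shell command to move; the robot and the scene stay as the last step left them, time stands still between calls to the robot, and variables do not carry over. Pictures are saved under pics/ and viewed, at most 10 in all, crops included, and the job is handed in when it is done.

```bash
ls; mkdir -p pics
python3 - <<'E'
from cell import env
import cv2
for n in("top","side"):
    c=env.read_camera(n); cv2.imwrite(f"pics/{n}0.png",c["img"]); print(c["K"].tolist(),c["pose"].round(3).tolist())
print(env.state())
E
```

```text
pics
[[371.3521326687047, 0.0, 321.13922489441416], [0.0, 371.3521326687047, 201.28469672298476], [0.0, 0.0, 1.0]] [[0.019, -1.0, 0.021, 592.515], [-1.0, -0.019, -0.009, 9.355], [0.009, -0.021, -1.0, 1027.086], [0.0, 0.0, 0.0, 1.0]]
[[381.25463863454246, 0.0, 319.8339922054018], [0.0, 381.25463863454246, 195.95561799051112], [0.0, 0.0, 1.0]] [[-0.999, -0.009, 0.054, 569.312], [-0.05, 0.531, -0.846, 834.271], [-0.021, -0.847, -0.531, 587.947], [0.0, 0.0, 0.0, 1.0]]
{'t': 0.1, 'joints': array([-1.26759854e+00,  4.91497234e-01,  1.55938687e+00,  1.00139137e-05,
        1.09171626e+00, -1.05637213e-01]), 'qvel': array([ 0.00108728, -0.00317797, -0.00180988,  0.00115365,  0.00055005,
        0.00127643]), 'tau': array([ 3.26370791e-03, -6.13624477e+01, -2.58607274e+01,  6.93976460e-02,
        4.69725765e-02, -2.12818009e-05]), 'eef_pos': array([ 248.39754309, -573.27503198,  208.72202625]), 'tcp_rot': array([-3.14059149e+00, -1.15086495e-04,  4.08830323e-01]), 'ft_force': array([ 0.04902652, -0.61774593, -0.01413025]), 'moment': array([ 0.02959147, -0.02404678, -0.00361906]), 'grip_force': 0.0, 'opening': 0.9974278848382898}
```

View pics/top0.png

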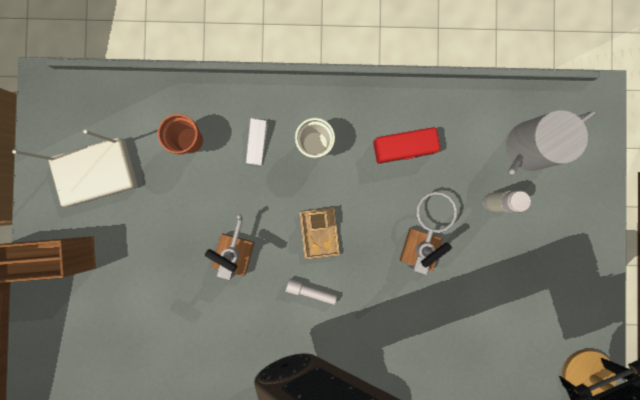

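View pics/side0.png

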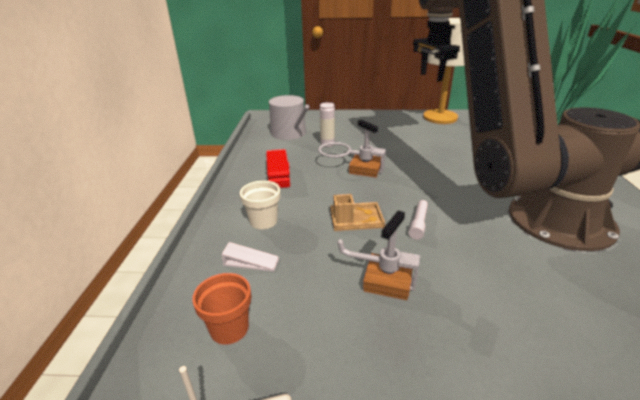

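The ring clamp's key is at top (435,254), the tray well at about (318,220) and the white pot at (315,138). The hook clamp's key at (220,260) is the decoy. Next I'll enlarge these.

Run:
```python
import cv2,numpy as np
t=cv2.imread("pics/top0.png"); s=cv2.imread("pics/side0.png")
f=lambda im,x,y,w,h,k:cv2.resize(im[y:y+h,x:x+w],None,fx=k,fy=k,interpolation=cv2.INTER_CUBIC)
a=f(t,390,180,80,100,5); b=f(t,290,195,60,70,5)
c=f(s,310,105,80,75,5)
H=np.zeros((600,800,3),np.uint8); 
H[:500,:400]=a; H[:350,400:700]=b; cv2.imwrite("pics/c1.png",H)
cv2.imwrite("pics/c2.png",f(s,310,110,90,75,8)[:600,:720])
```

```text
(no output)
```

View pics/c1.png

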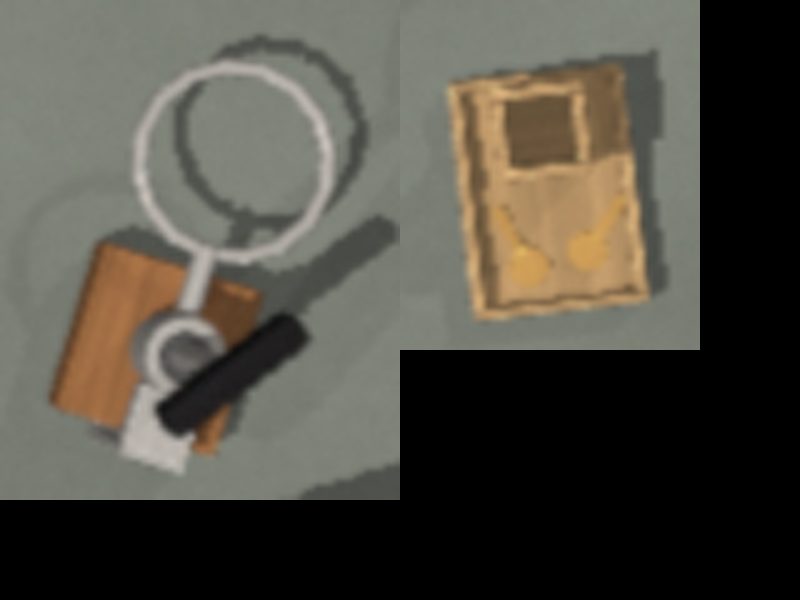

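View pics/c2.png

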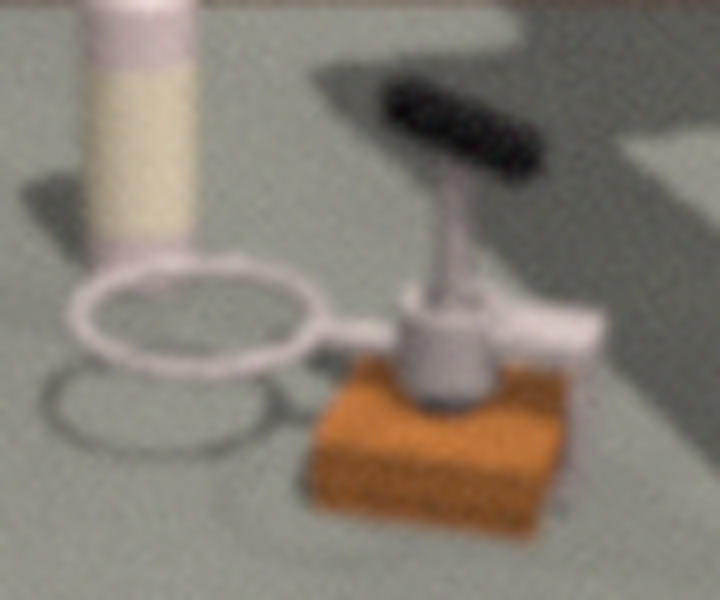

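Enlarged top view: collar mouth at crop (187,350), bar ends at about (170,415) and (298,328), and ring centre at (233,160). Well mouth centre at about (542,130), tray corners (452,85), (622,65), (645,297), (478,318). The shaft stands upright.

```bash
cat > h.py <<'E'
from cell import env
import numpy as np
def ray(c,u,v,z):
    d=c["pose"][:3,:3]@np.linalg.solve(c["K"],[u,v,1.]); o=c["pose"][:3,3]
    return o+d*(z-o[2])/d[2]
def proj(c,p):
    q=c["K"]@(c["pose"][:3,:3].T@(np.array(p,float)-c["pose"][:3,3])); return q[:2]/q[2]
def tool(target,yaw=None):
    "shift in tool axes (mm) from commanded~measured pose"
    from scipy.spatial.transform import Rotation as R
    s=env.state(); return R.from_euler('xyz',s["tcp_rot"]).as_matrix().T@(np.array(target)-s["eef_pos"]), np.degrees(s["tcp_rot"])
E
python3 - <<'E'
from h import *
t=env.read_camera("top"); s=env.read_camera("side")
a=lambda x,y,z:ray(t,390+x/5-.4,180+y/5-.4,z)
b=lambda x,y,z:ray(t,290+(x-400)/5-.4,195+y/5-.4,z)
S=lambda x,y,z:ray(s,310+x/8-.4,110+y/8-.4,z)
p=np.round
print("collar",p(a(187,350,80)),"ring",p(a(233,160,62)), np.linalg.norm(a(187,350,80)-a(233,160,62)))
e1,e2=a(170,412,158),a(298,330,158); print("bar",p(e1),p(e2),p((e1+e2)/2),np.linalg.norm(e1-e2),np.degrees(np.arctan2(*(e2-e1)[1::-1])))
print("side collar",p(S(450,315,80)),"side bar",p(S(462,130,151)),p(S(395,100,151)),p(S(535,160,151)))
print("well",p(b(542,130,64)),"tray",[p(b(*q,18)) for q in((452,85),(622,65),(645,297),(478,318))])
print("pot",p(ray(t,315,138,95)))
E
```

```text
collar [ 494. -272.   80.] ring [ 592. -300.   62.] 102.88063073637613
bar [ 473. -241.  158.] [ 513. -300.  158.] [ 493. -271.  158.] 71.43427801975746 -56.562716735789124
side collar [ 491. -253.   80.] side bar [ 489. -266.  151.] [ 513. -297.  151.] [ 464. -236.  151.]
well [562.   8.  64.] tray [array([585.,  57.,  18.]), array([597., -35.,  18.]), array([472., -50.,  18.]), array([459.,  41.,  18.])]
pot [771.  19.  95.]
```

The two cameras agree: key axis at about (491,-269), bar at about -54°, ring reach about 103+54 mm (160 given), tray at 7°, well at about (562,8). I'll grasp with tool yaw 126° so that the +85° turn stays inside joint 6's range.

```bash
python3 -m crank '[[34,-18,0,-7,70],[69,-37,0,-14,70],[103,-55,0,-21,70],[137,-73,0,-28,70],[172,-91,0,-35,70],[206,-110,0,-42,70],[240,-128,0,-49,70],[275,-146,0,-56,70],[309,-165,0,-63,70],[344,-183,0,-70,70]]' && python3 -m crank '[[0,0,0,-7,70],[0,0,0,-14,70],[0,0,0,-21,70],[0,0,0,-28,70],[0,0,0,-33,70],[0,0,0,-33,70],[0,0,0,-33,70]]'
python3 - <<'E'
from h import *
import cv2
s=env.state(); print(s["eef_pos"],np.degrees(s["tcp_rot"]),tool([491,-269,209]))
f=lambda im,x,y,w,h,k:cv2.resize(im[y:y+h,x:x+w],None,fx=k,fy=k,interpolation=cv2.INTER_CUBIC)
t=env.read_camera("top"); d=env.read_camera("side")
cv2.imwrite("pics/m1.png",np.hstack([f(d["img"],320,60,100,110,5),f(t["img"],400,210,60,110,5)]))
E
```

```text
t: 1.03
eef_pos: [492.2, -267.0, 209.2]
tcp_rot: [-3.141, 0.0, 1.637]
ft_force: [0.6, -1.1, 0.0]
opening: 0.738
grip_force: 0.0
t: 1.62
eef_pos: [491.3, -268.8, 209.1]
tcp_rot: [-3.142, -0.0, 2.204]
ft_force: [0.3, -0.2, 0.6]
opening: 0.734
grip_force: 0.0
[ 491.34268456 -268.79885802  209.13889175] [-1.79996021e+02 -6.68333694e-03  1.26254059e+02] (array([ 0.04043462, -0.3952808 ,  0.13892392]), array([-1.79996021e+02, -6.68333694e-03,  1.26254059e+02]))
```

View pics/m1.png

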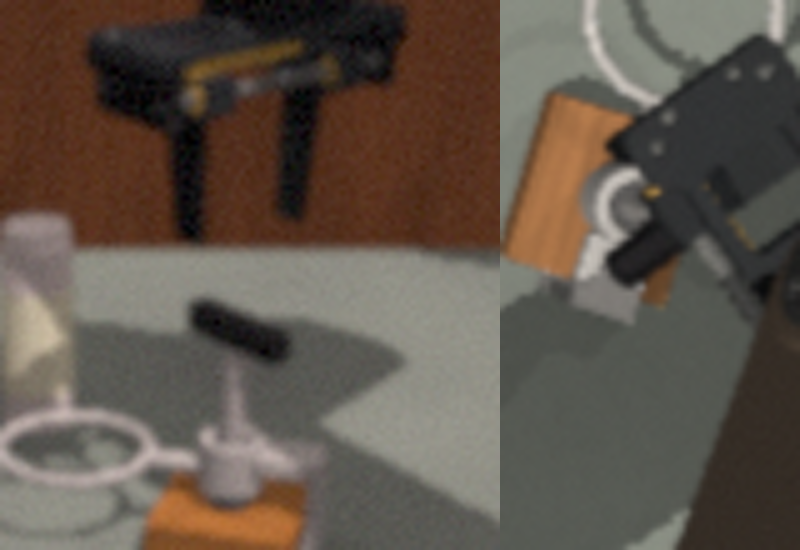

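The side crop shows the fingertips at (190,235) and (292,215) straddling the bar below, whose middle is at (240,330) with ends at about (195,308) and (286,350). I'll compare these with the projection of the model.

Run:
```python
from h import *
d=env.read_camera("side")
c=lambda p:(proj(d,p)+.4-[320,60])*5
print("tips",c([491.3,-268.8,190]),"bar",c([491.3,-268.8,151]))
u=np.array([np.cos(np.radians(126.2)),np.sin(np.radians(126.2)),0])
for k in(-40,40):print("end",c(np.array([491.3,-268.8,151])+k*u))
print(c([496,-269,151]),c([491,-264,151]))
```

```text
tips [237.98932933 267.73803132] bar [235.09767804 329.39203547]
end [194.27174404 310.0490714 ]
end [277.98426187 349.71131708]
[227.32512722 329.27521528] [236.01794966 332.35385165]
```

```bash
python3 -m crank '[[0,0,12,0,70],[0,0,24,0,70],[0,0,36,0,70],[0,0,40,0,70],[0,0,40,0,70],[0,0,40,0,70]]'
python3 - <<'E'
from h import *
import cv2
f=lambda im,x,y,w,h,k:cv2.resize(im[y:y+h,x:x+w],None,fx=k,fy=k,interpolation=cv2.INTER_CUBIC)
print(env.tips_ahead)
d=env.read_camera("side")
cv2.imwrite("pics/m2.png",f(d["img"],320,60,100,110,5))
c=lambda p:(proj(d,p)+.4-[320,60])*5
p=env.state()["eef_pos"]; print(p)
for dz in(0,-19):
  for k in(-36,0,36): print(dz,k,c(p+[k*.81,k*.59,dz]))
E
```

```text
t: 2.27
eef_pos: [491.5, -268.9, 169.5]
tcp_rot: [-3.142, 0.0, 2.206]
ft_force: [0.8, -0.0, -0.5]
opening: 0.736
grip_force: 0.0
19.0
[ 491.60076499 -269.02882659  169.80061594]
0 -36 [281.94686999 287.20167357]
0 0 [235.95748169 299.81127877]
0 36 [188.63827481 312.78550042]
-19 -36 [280.1818264  316.64512764]
-19 0 [234.56675042 329.56124503]
-19 36 [187.64429411 342.84755314]
```

View pics/m2.png

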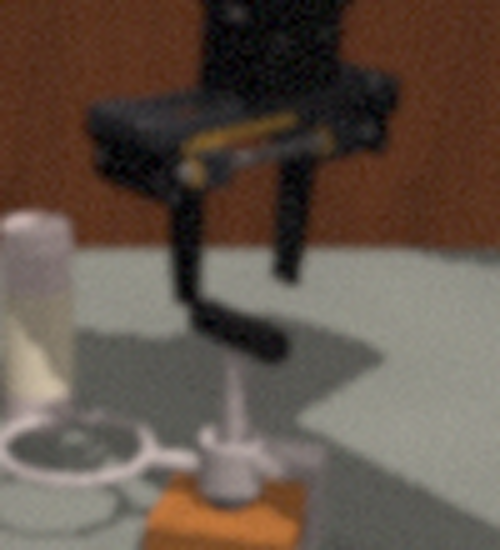

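The fingertips are centred on the bar at (187,300) and (287,280), but they look about 25 mm higher than 19 mm ahead of the TCP. The fingers may retract as they open. I'll go down a little past nominal, which is safe either way, close, and look again.

```bash
python3 -m crank '[[0,0,10,0,70],[0,0,20,0,70],[0,0,24,0,70],[0,0,24,0,70]]' && python3 -m crank '[[0,0,0,0,5],[0,0,0,0,5],[0,0,0,0,5],[0,0,0,0,5],[0,0,0,0,5],[0,0,0,0,5],[0,0,0,0,5],[0,0,0,0,5]]'
python3 - <<'E'
from h import *
import cv2
f=lambda im,x,y,w,h,k:cv2.resize(im[y:y+h,x:x+w],None,fx=k,fy=k,interpolation=cv2.INTER_CUBIC)
d=env.read_camera("side")
cv2.imwrite("pics/m3.png",f(d["img"],320,60,100,110,5))
s=env.state(); print(s["moment"],s["eef_pos"])
c=lambda p:(proj(d,p)+.4-[320,60])*5
print(c(s["eef_pos"]),c(s["eef_pos"]-[0,0,19]))
E
```

```text
t: 2.65
eef_pos: [490.9, -268.5, 143.9]
tcp_rot: [-3.141, -0.002, 2.206]
ft_force: [0.9, 0.3, 0.1]
opening: 0.735
grip_force: 0.0
t: 3.32
eef_pos: [491.4, -268.9, 145.3]
tcp_rot: [-3.142, 0.0, 2.206]
ft_force: [-0.8, -0.3, 1.9]
opening: 0.234
grip_force: 0.5
[-0.35627088  0.51812182  0.03205098] [ 491.23656831 -268.96746227  145.34973116]
[234.77705501 338.03874855] [233.41174056 367.13359501]
```

View pics/m3.png

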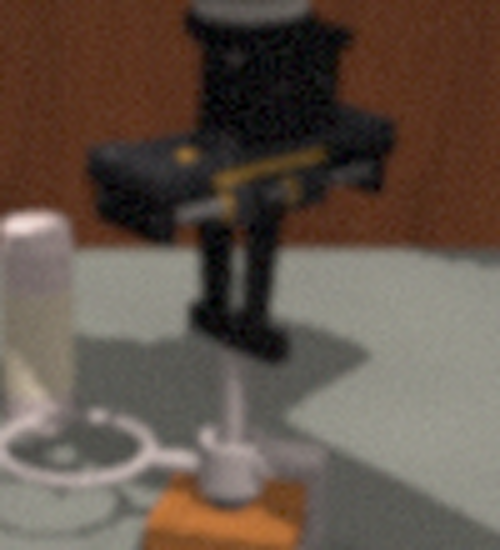

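The tips seem to reach only about half-way down the bar and the fingers haven't fully closed, so I'll open a little, go 14 mm lower and close fully.

```bash
python3 -m crank '[[0,0,0,0,45],[0,0,0,0,45],[0,0,0,0,45],[0,0,7,0,45],[0,0,14,0,45],[0,0,14,0,45]]' && python3 -m crank '[[0,0,0,0,5],[0,0,0,0,5],[0,0,0,0,5],[0,0,0,0,5],[0,0,0,0,5],[0,0,0,0,5],[0,0,0,0,5],[0,0,0,0,5],[0,0,0,0,5],[0,0,0,0,5]]'
python3 - <<'E'
from h import *
import cv2
f=lambda im,x,y,w,h,k:cv2.resize(im[y:y+h,x:x+w],None,fx=k,fy=k,interpolation=cv2.INTER_CUBIC)
d=env.read_camera("side")
im=f(d["img"],340,85,55,60,10); im=np.clip(im.astype(float)*2.2,0,255).astype(np.uint8)
cv2.imwrite("pics/m4.png",im)
s=env.state(); print(s["moment"],s["ft_force"],s["eef_pos"],s["opening"]*95.1,s["grip_force"])
E
```

```text
t: 3.87
eef_pos: [490.8, -268.4, 129.6]
tcp_rot: [-3.141, -0.002, 2.206]
ft_force: [0.7, -0.1, -0.2]
opening: 0.47
grip_force: 0.0
t: 4.7
eef_pos: [491.2, -269.1, 131.4]
tcp_rot: [-3.141, 0.0, 2.207]
ft_force: [-4.6, -4.0, 3.3]
opening: 0.189
grip_force: 30.0
[-0.81963466  0.85943417 -0.06390714] [-4.75144124 -3.38829978  2.68033772] [ 491.19090887 -269.11467125  131.42420528] 18.267405151048855 29.982925057411194
```

View pics/m4.png

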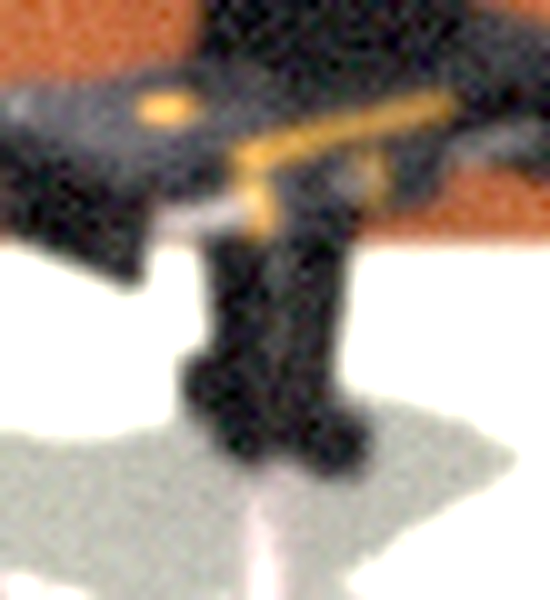

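The grip is firm on the bar (18.3 mm, 30 N). The fingertips reach the bar's underside at a reading of z=131, which suggests the shelf lies below z=0, so I'll triangulate with the two cameras.

```bash
python3 - <<'E'
from h import *
from scipy.optimize import least_squares
t=env.read_camera("top"); s=env.read_camera("side")
def tri(a,b):
    r=least_squares(lambda p:np.r_[proj(t,p)-a,proj(s,p)-b],[500,-100,50]); return r.x.round(1),r.fun.round(1)
A=lambda x,y:(390+x/5-.4,180+y/5-.4); S=lambda x,y:(310+x/8-.4,110+y/8-.4)
print("bar",tri(A(234,371),S(462,128)))
print("bar e far",tri(A(298,328),S(395,103)),"near",tri(A(170,415),S(530,160)))
print("collar80",tri(A(187,350),S(450,300)))
print("ring62",tri(A(233,160),S(200,315)))
print("pot95",tri((315,138),(260.5,188.5)))
print("well64",tri((290+142/5-.4,195+130/5-.4),(344,198)))
E
python3 - <<'E'
import cv2,numpy as np
s=cv2.imread("pics/side0.png"); cv2.imwrite("pics/c3.png",cv2.resize(s[175:240,230:390],None,fx=5,fy=5,interpolation=cv2.INTER_CUBIC))
E
```

```text
bar (array([ 490.7, -273.6,  148.6]), array([-0. ,  0.5, -0.6,  0. ]))
bar e far (array([ 512.7, -304.3,  146.9]), array([ 0. , -0.1,  0.1, -0. ])) near (array([ 468.3, -243.7,  147.6]), array([-0.1,  0.9, -1.1,  0.1]))
collar80 (array([ 492.5, -272.3,   77.3]), array([-0. ,  0.6, -0.7,  0. ]))
ring62 (array([ 590.7, -301.1,   57.2]), array([ 0. ,  0.3, -0.4,  0. ]))
pot95 (array([770.4,  19.4,  97.5]), array([ 0. ,  0.1, -0.1, -0. ]))
well64 (array([561.1,   7.9,  64.1]), array([-0. ,  0.5, -0.5,  0. ]))
```

View pics/c3.png

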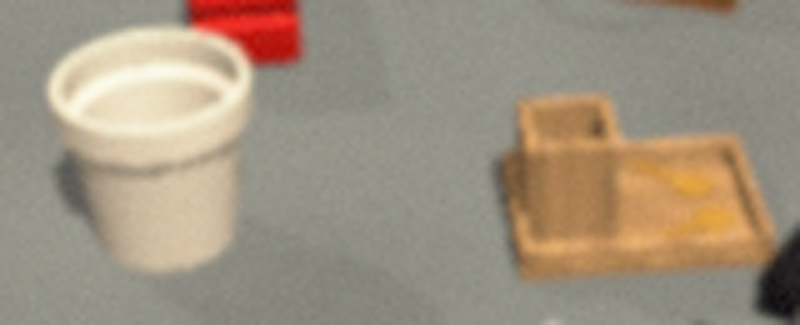

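The shelf is at z≈0: pot rim 97.5, well 64, collar 77, ring 57 all match the given heights. The side crop shows the pot clear of the tray, with the well mouth at about (568,118). The key axis is nearer (491.5,-273), so I'll regrip 3.5 mm along the bar and 2 mm across it, then turn.

```bash
python3 -m crank '[[0,0,0,0,35],[0,0,0,0,35],[-3.5,-2,0,0,35],[-3.5,-2,0,0,35],[-3.5,-2,0,0,5],[-3.5,-2,0,0,5],[-3.5,-2,0,0,5],[-3.5,-2,0,0,5],[-3.5,-2,0,0,5],[-3.5,-2,0,0,5]]' && python3 -m crank '[[0,0,0,3,5],[0,0,0,6,5],[0,0,0,10,5],[0,0,0,15,5],[0,0,0,20,5],[0,0,0,25,5],[0,0,0,30,5],[0,0,0,30,5]]'; python3 -c "
from h import *
s=env.state();print(s['moment'],s['ft_force'],s['eef_pos'],s['opening']*95.1)"
```

```text
t: 5.68
eef_pos: [491.9, -272.8, 131.2]
tcp_rot: [3.142, 0.0, 2.206]
ft_force: [1.5, 0.1, -0.4]
opening: 0.182
grip_force: 30.0
t: 6.35
eef_pos: [490.9, -273.1, 131.2]
tcp_rot: [-3.14, 0.0, 1.678]
ft_force: [-4.7, -2.2, 2.1]
opening: 0.187
grip_force: 30.0
[-7.13373142e-01  1.08449923e+00  4.62258093e-04] [-4.71148695 -2.16223467  2.11273791] [ 490.927177   -273.12468798  131.20405061] 17.787184997073243
```

```bash
python3 -m crank '[[0,0,0,5,5],[0,0,0,10,5],[0,0,0,15,5],[0,0,0,20,5],[0,0,0,25,5],[0,0,0,30,5],[0,0,0,35,5],[0,0,0,40,5],[0,0,0,45,5],[0,0,0,45,5]]';python3 -c "
from h import *
s=env.state();print(s['moment'],s['ft_force'],s['eef_pos'],s['opening']*95.1)"
python3 -m crank '[[0,0,0,3,5],[0,0,0,6,5],[0,0,0,8,5],[0,0,0,8,5]]';python3 -c "
from h import *
s=env.state();print(s['moment'],s['ft_force'],s['eef_pos'],s['opening']*95.1)"
```

```text
t: 7.18
eef_pos: [490.2, -272.4, 131.2]
tcp_rot: [-3.138, 0.001, 0.893]
ft_force: [-7.8, 0.3, 6.1]
opening: 0.191
grip_force: 30.0
[ 0.13385813  1.86954971 -0.01723018] [-7.76840254  0.32783981  6.1192291 ] [ 490.17946076 -272.41736291  131.23604153] 18.206448811621577
t: 7.52
eef_pos: [490.2, -272.3, 131.2]
tcp_rot: [-3.138, 0.002, 0.756]
ft_force: [-7.2, 1.6, 6.0]
opening: 0.186
grip_force: 30.0
[0.34483979 1.84890321 0.08613628] [-7.16565985  1.62289302  5.9829592 ] [ 490.19719839 -272.2889881   131.22851607] 17.67153282987633
```

```bash
for i in 1 2; do python3 -m crank '[[0,0,0,2,5],[0,0,0,4,5],[0,0,0,4,5]]';python3 -c "
from h import *
s=env.state();print(s['moment'],s['ft_force'],s['eef_pos'],s['opening']*95.1)"; done
python3 - <<'E'
from h import *
import cv2
f=lambda im,x,y,w,h,k:cv2.resize(im[y:y+h,x:x+w],None,fx=k,fy=k,interpolation=cv2.INTER_CUBIC)
d=env.read_camera("side")
t=env.read_camera("top")
cv2.imwrite("pics/m5.png",np.clip(np.hstack([f(d["img"],340,85,55,60,7),f(t["img"],400,210,55,60,7)])*1.6,0,255).astype(np.uint8))
E
```

```text
t: 7.77
eef_pos: [490.2, -272.2, 131.2]
tcp_rot: [-3.138, 0.002, 0.686]
ft_force: [-7.5, 1.6, 6.8]
opening: 0.187
grip_force: 30.0
[0.52019597 1.81075104 0.01951622] [-7.48811797  1.63667513  6.81039001] [ 490.18224763 -272.20429334  131.24901556] 17.762232576460192
t: 8.02
eef_pos: [490.2, -272.2, 131.2]
tcp_rot: [-3.138, 0.002, 0.617]
ft_force: [-7.9, 3.0, 6.6]
opening: 0.184
grip_force: 30.0
[0.52448505 1.87837365 0.29179483] [-7.90170954  3.01190891  6.62141541] [ 490.17884591 -272.16858432  131.21528006] 17.461344562977022
```

```bash
python3 -m crank '[[0,0,0,2,5],[0,0,0,4,5],[0,0,0,4,5],[0,0,0,4,5]]';python3 -c "
from h import *
s=env.state();print(s['moment'],s['ft_force'],s['eef_pos'],s['opening']*95.1)"
```

```text
t: 8.45
eef_pos: [490.2, -272.2, 131.2]
tcp_rot: [-3.138, 0.003, 0.55]
ft_force: [-7.7, 2.0, 5.9]
opening: 0.189
grip_force: 30.2
[0.37482421 1.90807922 0.51135273] [-7.66168401  1.98682637  5.94554283] [ 490.15727472 -272.20850552  131.20714013] 17.966802188856846
```

At the stop: the moment rose to 0.5 N m, against 0.04 friction. I'll back off 4° to unload, within the play, and lift.

```bash
python3 -m crank '[[0,0,0,-2,5],[0,0,0,-4,5],[0,0,-8,-4,5],[0,0,-18,-4,5],[0,0,-30,-4,5],[0,0,-45,-4,5],[0,0,-60,-4,5],[0,0,-65,-4,5],[0,0,-65,-4,5],[0,0,-65,-4,5]]';python3 - <<'E'
from h import *
import cv2
s=env.state();print(s['moment'],s['ft_force'],s['eef_pos'],np.degrees(s['tcp_rot']),s['opening']*95.1)
f=lambda im,x,y,w,h,k:cv2.resize(im[y:y+h,x:x+w],None,fx=k,fy=k,interpolation=cv2.INTER_CUBIC)
d=env.read_camera("side");t=env.read_camera("top")
a=f(d["img"],325,70,75,100,5)
cv2.imwrite("pics/m6.png",np.clip(a.astype(float)*1.7,0,255).astype(np.uint8))
c=lambda p:(proj(d,p)+.4-[325,70])*5
p=s['eef_pos']
print("expected foot",c([p[0],p[1],121]),"bar",c([p[0],p[1],216]),"bottom of bar",c([p[0],p[1],206]))
E
```

```text
t: 9.28
eef_pos: [492.0, -272.9, 196.5]
tcp_rot: [3.14, -0.0, 0.618]
ft_force: [0.1, 0.4, -3.3]
opening: 0.187
grip_force: 30.0
[ 0.05489753 -0.03574879 -0.05665334] [ 0.08216672  0.39257173 -3.32053522] [ 491.97971909 -272.89600815  196.46529427] [ 1.79937330e+02 -2.03912242e-02  3.54102365e+01] 17.79392423398463
expected foot [206.49137388 322.72991698] bar [213.43843143 173.11225149] bottom of bar [212.67811118 189.48714681]
```

View pics/m6.png

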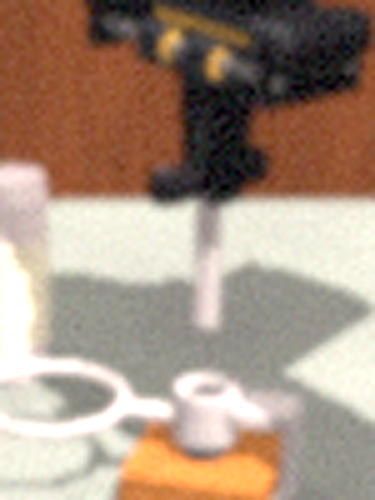

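The key hangs upright with its foot at (207,325), within about 1 mm of the model (206,323). The picture budget is now spent, and the well allows about 10 mm either way, so I'll move over it.

```bash
python3 -m crank '[[11,-9,0,0,5],[33,-28,0,0,5],[58,-50,0,0,5],[84,-72,0,0,5],[110,-95,0,0,5],[136,-117,0,0,5],[162,-139,0,0,5],[188,-161,0,0,5],[209,-179,0,0,5],[219,-189,0,0,5]]' && python3 -m crank '[[0,0,0,0,5],[0,0,0,0,5],[0,0,0,0,5],[0,0,0,0,5]]'
python3 - <<'E'
from h import *
s=env.state();print(s['moment'],s['ft_force'],s['eef_pos'],tool([561.5,8,196.5]))
d=env.read_camera("side"); p=s['eef_pos']
for z in(175,160,145,130,121,112):
    u,v=proj(d,[p[0],p[1],z]).round().astype(int)
    print(z,u,v,d["img"][v,u-9:u+10].mean(1).astype(int))
E
```

```text
t: 10.22
eef_pos: [560.9, 11.7, 195.6]
tcp_rot: [-3.141, 0.0, 0.62]
ft_force: [-0.2, 0.0, -2.0]
opening: 0.185
grip_force: 30.0
t: 10.55
eef_pos: [560.6, 7.3, 196.0]
tcp_rot: [-3.142, 0.0, 0.617]
ft_force: [0.2, 0.3, -1.6]
opening: 0.188
grip_force: 30.0
[-0.0318835  -0.01149203 -0.03170745] [ 0.20371711  0.34600315 -1.62491234] [560.55426934   7.34026828 196.04094289] (array([ 1.15290726,  0.00933069, -0.45946017]), array([-1.79995826e+02,  1.99957566e-02,  3.53645142e+01]))
175 344 159 [ 88  91  88  92  89  86  85  88  86  95  95  96  90  86  88  90  97 103
 108]
160 344 165 [ 87  84  89  84  84  96 109 120 127 137 145 141 119 102  93  98  94  98
  98]
145 344 170 [100 121 132 132 131 125 122 127 130 138 144 132 114  88  77  73  75  77
  80]
130 344 175 [140 139 138 135 133 128 125 124 129 137 146 143 139 138 137 137 132 133
 127]
121 344 179 [141 142 139 139 138 137 132 128 126 133 140 139 140 138 132 133 130 131
 131]
112 344 182 [143 143 143 141 140 139 143 139 140 139 141 141 141 138 138 136 136 138
 134]
```

The shaft column (about 344) lines up with the well mouth (343.4) and the foot is still at about z=120. I'll lower it.

```bash
python3 -m crank '[[1,0,10,0,5],[1,0,25,0,5],[1,0,40,0,5],[1,0,50,0,5],[1,0,58,0,5],[1,0,66,0,5],[1,0,74,0,5],[1,0,74,0,5]]'; python3 -m crank '[[0,0,8,0,5],[0,0,16,0,5],[0,0,24,0,5],[0,0,30,0,5],[0,0,32,0,5],[0,0,32,0,5]]';python3 -m crank '[[0,0,2,0,5],[0,0,4,0,5],[0,0,4,0,5],[0,0,4,0,5]]'
```

```text
t: 11.27
eef_pos: [561.1, 8.6, 120.8]
tcp_rot: [-3.141, 0.001, 0.618]
ft_force: [-0.0, -0.2, -2.9]
opening: 0.187
grip_force: 30.0
t: 11.77
eef_pos: [561.4, 8.7, 89.6]
tcp_rot: [-3.141, 0.001, 0.618]
ft_force: [-0.6, -0.2, -1.3]
opening: 0.187
grip_force: 30.0
t: 12.1
eef_pos: [561.6, 8.7, 86.3]
tcp_rot: [3.141, -0.0, 0.618]
ft_force: [0.4, -0.2, -1.7]
opening: 0.185
grip_force: 30.0
```

The foot is at about z=11, deep in the well with no side force. I'll lower it to the floor.

```bash
for i in 1 2 ; do python3 -m crank '[[0,0,1,0,5],[0,0,1.5,0,5],[0,0,1.5,0,5],[0,0,1.5,0,5]]'; done
```

```text
t: 12.43
eef_pos: [561.6, 8.7, 84.7]
tcp_rot: [3.141, -0.0, 0.618]
ft_force: [0.4, -0.8, -1.0]
opening: 0.188
grip_force: 30.0
t: 12.77
eef_pos: [561.7, 8.7, 83.4]
tcp_rot: [3.141, -0.0, 0.618]
ft_force: [-0.1, -0.3, 0.8]
opening: 0.185
grip_force: 30.0
```

The foot is on the floor (force changed sign). Releasing and rising.

```bash
python3 -m crank '[[0,0,0,0,24],[0,0,0,0,28],[0,0,0,0,36],[0,0,0,0,50],[0,0,0,0,60],[0,0,0,0,60],[0,0,0,0,60],[0,0,0,0,60]]'; python3 -m crank '[[0,0,-5,0,60],[0,0,-15,0,60],[0,0,-30,0,60],[0,0,-50,0,60],[0,0,-70,0,60],[0,0,-95,0,60],[0,0,-120,0,60],[0,0,-150,0,60],[0,0,-150,0,60],[0,0,-150,0,60]]'
python3 - <<'E'
from h import *
import cv2
d=env.read_camera("side");b=cv2.imread("pics/side0.png")
c=cv2.absdiff(d["img"],b).max(2)
print(env.state()["ft_force"])
for n,p in(("bar",[561.5,8,103]),("mouth",[561.5,8,64])):print(n,proj(d,p))
g=d["img"][150:215,315:375].mean(2)
m=g<45
for r in range(0,65,2): print(150+r,''.join('#' if x<45 else '+' if x<80 else '.' for x in g[r]))
print("pot diff",c[175:235,238:285].mean(), "other clamp",c[205:300,335:420].mean())
E
```

```text
t: 13.43
eef_pos: [561.6, 8.7, 83.2]
tcp_rot: [3.142, 0.0, 0.618]
ft_force: [0.3, 0.2, 0.8]
opening: 0.619
grip_force: 0.0
t: 14.27
eef_pos: [562.0, 8.7, 235.5]
tcp_rot: [3.139, -0.003, 0.618]
ft_force: [0.5, 0.6, -0.9]
opening: 0.631
grip_force: 0.0
[-0.66271036 -0.81239498 -0.76688177]
bar [343.53627877 184.94543841]
mouth [343.35016151 198.08146449]
150 +........+.+.+.+.......++..++++.............................
152 ..............+..+..........................................
154 ......................................+.....................
156 .......................................++++++.............+.
158 ..........................+.................+............+++
160 ..............................+.+.............++++++++++++++
162 ....................................................++++++++
164 .........................................................+++
166 ............................................................
168 ...................................+.+.++++++..+............
170 ..................................++++.++++.+....++++...+..+
172 ..........................
[... 757 characters left out ...]
.........................................................
198 .......................+....................................
200 ..................................+.........................
202 ............................................................
204 ............................................................
206 ............................................................
208 ............................................................
210 ............................................................
212 ............................................................
214 ............................................................
pot diff 5.0212765957446805 other clamp 5.007925696594428
```

The bar stands in the well, centred at (342,186) against an expected (343.5,185). The pot hasn't moved and the gripper is clear.

```bash
python3 -c "
from cell import env
print(env.job_done())"
```

```text
the job is handed in; nothing more can be done
None
```

I turned the ring clamp's key clockwise to its stop (about 95° at the gripper, wrist moment up to 0.5 N m) and stood it upright, foot down, in the tray well; the white pot was not disturbed, and I handed the job in at about 14 s with no verdict returned.

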